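# Set the pad press with the gauge and hang the 'set' tag

## Task

Set the green pad press to its gauge: slide the gauge along the press bed, never lifting it, straight into the gap under the raised pad, and leave it with its red line level with the press's front edge. Then push the red knob down until the pad rests on the gauge, and last hang the orange saddle tag astride the rail behind the press, to show that it is set. Leave the other things on the table where they are.

Things in the scene. Friction and masses are not known exactly. Their poses are not given: they have to be found in the camera images.
- press: green pad press on a fixed grey bed. Origin: on the table under the press's front edge, midway between the uprights; x = the way the gauge goes in. Bed 15 mm thick, x -270 to 190, y +-95 mm. Uprights x 0 to 80, inner faces y +-48.5, outer +-73.5; cross beam x 23 to 57, top 120 mm high. Steel lead-in guides (to 29 mm high) flare from the uprights' front to x -32, y +-68
- press_front (a point): point on the bed's upper surface (15 mm above the table) at the front edge of the press (press x=0), midway between the uprights; axes as the press
- pad_top (a point): centre of the top of the round red knob (48 mm across, 22 mm high) on the press pad's ram, at press x=40 mm, y=0; about 172 mm above the table with the pad raised. It moves straight down with the pad
- pad (a joint): height of the press pad (steel plate 80 by 86 mm), m: 0 = fully raised, underside 18 mm above the bed; grows as it goes down (0.012 = resting on the 6 mm tongue of the gauge; 0.0178 = the stop). Starts raised, at 0 to 0.004. It stays where it is left; it takes about 5 N to move down
- rail_mid (a point): middle, on the axis, of the horizontal steel rail behind the press (12 mm thick, 130 mm long between two posts, along the press's y, at press x=150 mm, axis 140 mm above the table; x along the press's x, y along the rail)
- gauge: loose setting gauge, 0.4 kg, flat on the bed before the gap: brown wooden block 80 (x) by 100 (y) by 22 mm high with a flat aluminium tongue 90 mm wide, 6 mm thick, 90 mm long, pointing to +x. Origin: centre of the block's underside; the tongue spans x 40 to 130 mm, its tip goes under the pad. Centre of mass at about x 25 mm
- gauge_line (a point): middle of the red line across the top of the gauge's tongue, 80 mm ahead of the gauge's origin and 50 mm behind the tip, 6 mm above the underside; axes as the gauge
- tag: loose orange saddle tag, 0.05 kg, standing on its two legs like an upside-down U: 36 (x) by 50 (y) by 70 mm high. Origin: centre of its underside. Two plates 6 mm thick (x +-12 to +-18 mm) under a solid top 15 mm thick (z 55 to 70 mm); the 24 mm wide channel between them runs along y and takes the rail. White dot on each plate
- plaques: bystander: loose stack of arched plywood plaques, 170 by 120 by 48 mm high; origin centre of underside
- glue: bystander: small white glue bottle, 36 mm across, 100 mm high; origin centre of underside
- cutter: bystander: red cutter knife, 140 mm long along x, 16 mm high; origin underside, middle of the handle
- chips: bystander: blue tray of wooden flowers, 120 by 150 by 40 mm; origin centre of underside
- tape: bystander: black roll of tape lying flat, 70 mm across, 24 mm high; origin centre of underside
- flask: bystander: red drinking flask, 64 mm across, 200 mm high; origin centre of underside
- driver: bystander: screwdriver lying on the table, handle to -x
Things that resemble listed ones, but are neither listed nor needed, are in the scene too. There is more than one size of the tag; the job needs the smallest.

How it is judged:
On the way, in this order (a step that is already met when the one before it is completed fails the run):
1. the gauge lies still in the gap, straight, its red line within 4 mm of the press's front edge, the pad still raised (x of gauge_line in the frame of press_front between -0.004 and 0.004 m and angle between the x axis of gauge and the x axis of press, either way round below 0.07 rad and y of gauge_line in the frame of press_front between -0.006 and 0.006 m and z of gauge_line in the frame of press_front between 0.003 and 0.009 m and value of joint pad below 0.007 m and linear speed of gauge below 0.01 m/s), for 0.3 s.
2. the pad has been pushed down onto the gauge (x of gauge_line in the frame of press_front between -0.004 and 0.004 m and angle between the x axis of gauge and the x axis of press, either way round below 0.07 rad and y of gauge_line in the frame of press_front between -0.006 and 0.006 m and z of gauge_line in the frame of press_front between 0.003 and 0.009 m and value of joint pad between 0.0105 and 0.0135 m), for 0.2 s.
3. the tag hangs astride the rail, let go (x of tag in the frame of rail_mid between -0.025 and 0.025 m and y of tag in the frame of rail_mid between -0.04 and 0.04 m and z of tag in the frame of rail_mid between -0.056 and -0.042 m and angle between tag's own z axis and vertical below 0.35 rad and angle between the x axis of tag and the x axis of press, either way round below 0.5 rad and contact force between tag and the fingers below 0.1 N), for 0.2 s.
At the end, for the whole second after the job is handed in: Gauge flat in the gap, red line within 4 mm of the press's front edge, 6 mm of the middle, straight to 4 degrees; pad resting on it (joint 0.0105 to 0.0135); tag let go, at rest astride the rail, within 40 mm of its middle, 20 degrees of upright and 28 degrees of square to it (all of step 2 and all of step 3 and linear speed of tag below 0.02 m/s and linear speed of gauge below 0.01 m/s); the robot touches nothing.
It fails at once if the gauge is lifted off or tipped up from the bed (over 12 mm) (z of gauge in the frame of press_front above 0.012 m or z of gauge_line in the frame of press_front above 0.022 m or angle between gauge's own z axis and vertical above 0.2 rad).
It fails at once if a bystander (plaques, glue, cutter, chips, tape, flask or driver) is moved more than 30 mm (distance of any of plaques, glue, cutter, chips, tape, flask, driver from where it was at the start of the episode above 0.03 m).
It also fails if it takes over 72 s, if anything falls off the work surface, if the arm or the gripper's body presses on something with over 40 N, if the wrist force passes 120 N, or if a joint passes its speed limit or range.

## Robot

A 6-joint arm with a two-finger parallel gripper is mounted at the origin on the work surface. World frame = base frame: x ahead of the robot, y to its left, z up, the work surface at z = 0. Lengths are in m, angles in rad, forces in N, time in s.
With the tool pointing down it reaches from about 0.225 to 0.875 m from the base axis. Payload 3.4 kg.
Tool frame: the origin (TCP) lies between the finger pads; the fingertips stand 22 mm ahead of it and the grasp point (between the pads) lies 3 mm ahead of it (robot.tcp_to_tips is the distance from the TCP to the fingertips, in m); y points along the fingers, x is the direction in which the jaws open and shut, and the axes are right-handed (so a half turn about y gives the same grasp; the last joint's range is limited). The gripper opens to 85 mm and grips with 20 to 120 N. Pads are 22 mm wide; open, the fingers measure 114 mm over their backs; the gripper's body (76 mm by 85 mm) begins 54 mm behind the grasp point. The pads swing forward as they close: fully open they stand 13 mm farther back than shut.
Start: joints at [1.036, 0.276, 1.505, -0, 1.361, -0.121], TCP at [0.231, 0.526, 0.229] pointing down, gripper open.
Joint ranges: [-2.89, 2.89], [-0.75, 2.08], [0.22, 2.7], [-1.18, 4.32], [0.11, 2.71], [-2.7, 2.7]. Speed limits (rad/s): [2.57, 2.57, 3.14, 3.14, 3.14, 3.14].

## Interface

Orientations are given as a rotation vector (axis times angle).
In Python, from station import sense, read_camera, camera_params, order, robot gives the robot as it stands. The module is installed in compiled form; this text tells all that it offers.
- The arm moves only by the tool move_arm, never from a script. Its argument "targets" is a list of rows, each a list of 4 numbers: the shift along the tool's x, y, z in cm, then the turn about the tool's y in degrees. In form: [[x, y, z, roll], ...]. A call has 1 to 12 rows; each row shifts and turns the commanded pose from where the row before left it, along the tool's axes as they then stand; what a row does not reach is not made up. A row lasts 1/12 s, in which the tool goes at most 41.7 mm and 7.16 degrees, less where a joint would pass 70% of its speed; a pose out of reach is approached as far as the arm can. A call is refused whole if a number of a shift passes 4.17 or a number of a turn 7.16, either way. A call with a gripper value outside its range is refused whole. "gripper" is the opening, from -1 (shut) to 1 (fully open), so that 0 is half open, set as the call begins (left out, the last holds). The fingers move at their own pace and stop on an object; "grip_force" is the grip in N (left out, the last holds). Time passes only in rows, so rows that do not move let the fingers close. It gives the time, the measured TCP pose, the force and the opening at its end, in the units of the state.
- sense(): the state, without advancing time (a new reading comes with each control period).
- read_camera(name): name is "side" or "top" or "wrist"; returns (picture, depth): 420x560x3 uint8, red, green, blue; 420x560 float32, m along the optical axis (not along the pixel's ray), 0 where there is no reading.
- camera_params(name): a dict with "camera_matrix" (3x3 intrinsics, pixels), "T" (4x4, takes a point from camera to world coordinates). Camera axes: x right, y down, z forward; pixel columns grow to the right and rows downward; lengths in m; the calibration is good to about 2 mm. A picture is of the moment at which its call begins: read the wrist's pose just before it. camera_params takes no time and is no camera call; for the wrist camera it gives the pose at the moment of the call.
- order.finish_job(): hands the job in, once; it reports no verdict.
The state is a dict: "time": time; "q": joint angles; "joint_velocities": joint speeds; "tau": joint torques, N m; "tcp_pos": TCP position; "orientation": TCP orientation; "ft_force": force on the tool from outside, world axes, zero at the start; "ft_torque": the same for the moment, N m; "grip_width": finger opening in m.
Only numpy, scipy, OpenCV 4.12 (cv2) and the standard library are available. Lean on these libraries where they do the work, as an engineer would, in place of code of your own. Each camera call takes 0.05 s, during which the arm holds its last target. There are 200 camera calls.

## Working session

There is one attempt and no reset: what is moved stays moved. The work goes in short steps, Python scripts to look and compute and a tool call to move; the robot and the scene stay as the last step left them, time stands still between calls to the robot, and variables do not carry over. Pictures are saved under pics/ and viewed, about 8 in all and at most 12, crops included, and the job is handed in when it is done.

Besides the shell and the picture viewer there is one more tool, called after "Emit:" by a JSON object that holds its "api" and its "payload". move_arm: Moves the arm, as the interface text tells. Its arguments: {"type":"object","properties":{"targets":{"type":"array"},"gripper":{"type":"number"},"grip_force":{"type":"number"}},"required":["targets"]}

```bash
mkdir -p pics; cat > h.py <<'E'
import numpy as np, cv2
from scipy.spatial.transform import Rotation as R
from station import sense, read_camera, camera_params, order, robot
def shot(n):
    p=camera_params(n); im,d=read_camera(n); return im,d,p
def cloud(d,p):
    K=p["camera_matrix"];T=np.array(p["T"]);h,w=d.shape
    u,v=np.meshgrid(np.arange(w),np.arange(h))
    P=np.stack([(u-K[0][2])/K[0][0]*d,(v-K[1][2])/K[1][1]*d,d],-1)
    return P@T[:3,:3].T+T[:3,3]
def ray(p,u,v,z):
    K=p["camera_matrix"];T=np.array(p["T"])
    r=T[:3,:3]@np.array([(u-K[0][2])/K[0][0],(v-K[1][2])/K[1][1],1]);o=T[:3,3]
    return o+r*(z-o[2])/r[2]
def save(n,im): cv2.imwrite("pics/"+n,im[:,:,::-1])
E
python3 - <<'E'
from h import *
import pickle
for n in("top","side"):
    im,d,p=shot(n); save(n+"0.png",im); pickle.dump((im,d,p),open(n+".pkl","wb"))
    print(n,np.array(p["T"])[:3].round(3).tolist(),np.array(p["camera_matrix"]).round(1).tolist())
s=sense();print(s);print([a for a in dir(robot) if a[0]!='_'])
print(R.from_rotvec(s["orientation"]).as_matrix().round(3))
E
```

```text
top [[0.002, -0.99, 0.138, 0.325], [-1.0, -0.002, -0.003, -0.025], [0.003, -0.138, -0.99, 1.562]] [[541.2, 0.0, 285.1], [0.0, 541.2, 209.9], [0.0, 0.0, 1.0]]
side [[0.878, -0.25, 0.407, 0.025], [-0.478, -0.449, 0.755, -0.966], [-0.006, -0.858, -0.514, 0.782]] [[435.3, 0.0, 281.8], [0.0, 435.3, 209.6], [0.0, 0.0, 1.0]]
{'time': 0.1, 'q': array([ 1.03597993e+00,  2.76560011e-01,  1.50600252e+00,  2.31600456e-05,
        1.36070820e+00, -1.20978083e-01]), 'joint_velocities': array([-0.0012395 , -0.00328965, -0.00215105,  0.00119868,  0.00153265,
       -0.00153164]), 'tau': array([ 2.18086207e-03, -4.17700624e+01, -2.46405852e+01, -1.71352635e-04,
        5.94957877e-03,  3.73165494e-05]), 'tcp_pos': array([0.23096641, 0.52605844, 0.2281117 ]), 'orientation': array([-1.37776128, -0.89803539,  0.90052806]), 'ft_force': array([-0.80658678,  1.24940677, -0.27049234]), 'ft_torque': array([-0.00869455, -0.02068882, -0.03002232]), 'grip_width': 0.0853172247721533}
['IKError', 'tcp_to_tips']
[[ 0.402 -0.001 -0.916]
 [ 0.916 -0.001  0.402]
 [-0.002 -1.     0.   ]]
```

View pics/top0.png

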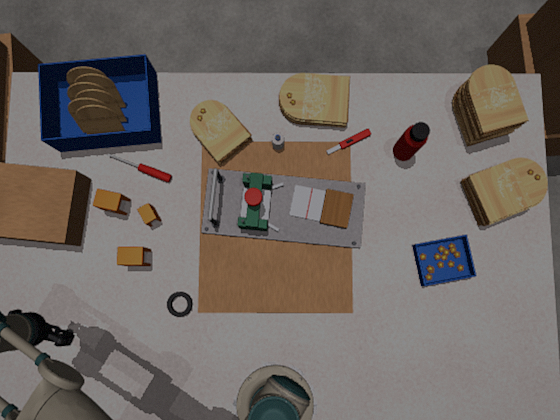

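View pics/side0.png

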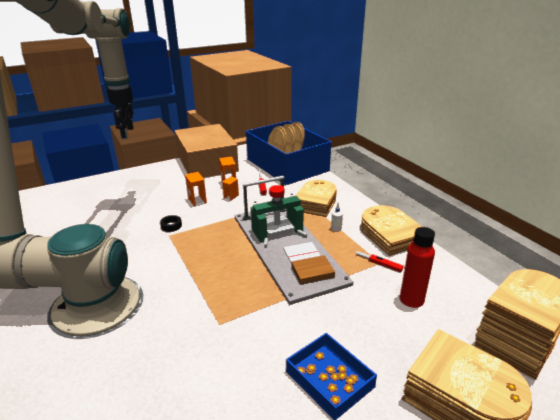

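The top view (image up = +x, left = +y) shows:
- Press: knob at (254,197), rail at (213,198).
- Gauge: wood block at (337,208), red line at about (308,203).

Three things could be taken for the tag: orange pieces at (110,201), (149,214) and (134,256). The one at (149,214) looks smallest. I'll measure all of them and check a crop.

```bash
python3 - <<'E'
from h import *
import pickle
im,d,p=pickle.load(open("top.pkl","rb"))
C=cloud(d,p); X,Y,Z=C[...,0],C[...,1],C[...,2]
print("table z",np.median(Z[300:340,440:520]))
hsv=cv2.cvtColor(im,cv2.COLOR_RGB2HSV)
# bed
m=((hsv[...,1]<45)&(abs(Z-.015)<.005)).astype(np.uint8)*255; m[:, :195]=0;m[:,375:]=0;m[:150]=0;m[260:]=0
m=cv2.morphologyEx(m,cv2.MORPH_OPEN,np.ones((3,3)))
c=max(cv2.findContours(m,0,2)[0],key=cv2.contourArea)
w=np.array([ray(p,*q[0],.015)[:2]*1000 for q in c],np.float32)
r=cv2.minAreaRect(w);print("bed",r)
def obj(name,lo,hi,box,smin=0,zmin=None,zmax=9):
    m=cv2.inRange(hsv,np.array(lo),np.array(hi)); b=np.zeros_like(m);x0,y0,x1,y1=box;b[y0:y1,x0:x1]=255;m&=b
    n,l,s,cc=cv2.connectedComponentsWithStats(m)
    for i in range(1,n):
        if s[i,4]<15: continue
        k=l==i; zz=Z[k]; t=np.percentile(zz,90)
        kk=k&(Z>t-.006); rr=cv2.minAreaRect((C[kk][:,:2]*1000).astype(np.float32))
        print(name,s[i,:5],cc[i].round(1),"ztop",t.round(4),"top rect",np.round(rr[0],1),np.round(rr[1],1),round(rr[2],1))
obj("orange",(5,150,80),(20,255,255),(90,180,170,275))
obj("wood",(5,60,40),(18,255,230),(318,180,356,235))
obj("redknob",(0,150,60),(4,255,255),(240,180,270,215))
obj("redline",(0,60,60),(8,255,255),(290,180,322,225)); obj("redline",(170,60,60),(180,255,255),(290,180,322,225))
# rail
k=(abs(Z-.145)<.012)&(hsv[...,1]<60); k[:, :195]=0;k[:,230:]=0;k[:160]=0;k[240:]=0
print("rail",k.sum(),cv2.minAreaRect((C[k][:,:2]*1000).astype(np.float32)),np.median(Z[k]))
cr=np.hstack([cv2.resize(im[180:275,85:180],(560,560),interpolation=2)]); save("tags.png",cr)
E
```

```text
table z 0.0017749970723183184
bed ((562.2807006835938, 118.80429077148438), (102.05834197998047, 189.89779663085938), 86.28121948242188)
orange [ 93 189  28  22 441] [106.6 199.7] ztop 0.1023 top rect [460.9 228.1] [572.   56.1] 67.4
orange [138 204  18  20 224] [146.6 213.3] ztop 0.075 top rect [420.2 183.1] [455.1  50.3] 59.1
orange [117 247  26  18 457] [129.7 255.6] ztop 0.1026 top rect [380.3 197.6] [455.9  53.2] 82.7
wood [337 180  14   2  18] [344.6 180.2] ztop 0.0162 top rect [ 629.  -199.1] [37.3  3. ] 84.0
wood [320 189  34  39 973] [336.4 208.1] ztop 0.0426 top rect [ 449.2 -133.4] [ 93.7 316.1] 65.4
redknob [245 188  17  18 242] [253.  196.2] ztop 0.1733 top rect [455.4   9.2] [266.2  43.4] 24.0
rail 235 ((566.4606323242188, 163.65240478515625), (12.54727554321289, 140.01548767089844), 84.34171295166016) 0.14550413724754563
```

View pics/tags.png

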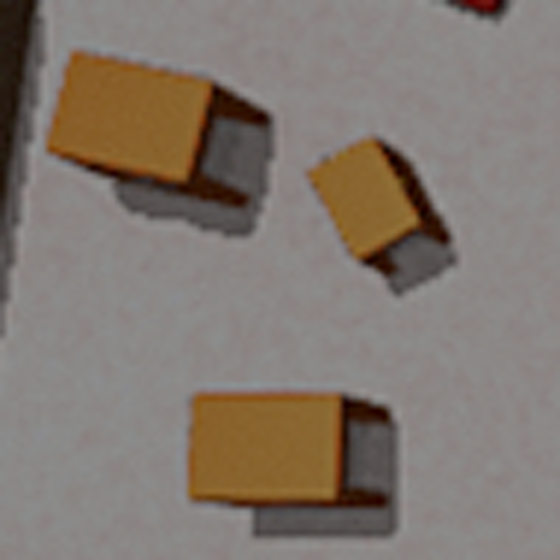

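The crop shows three orange pieces. The middle-right one, at (147,213) in the top view, is clearly smallest and its top measures about 73 mm, so that's the tag. Next are the planar outlines.

```bash
python3 - <<'E'
from h import *
import pickle
im,d,p=pickle.load(open("top.pkl","rb"))
hsv=cv2.cvtColor(im,cv2.COLOR_RGB2HSV)
def rect(name,lo,hi,box,z):
    m=cv2.inRange(hsv,np.array(lo),np.array(hi)); b=np.zeros_like(m);x0,y0,x1,y1=box;b[y0:y1,x0:x1]=255;m&=b
    m=cv2.morphologyEx(m,cv2.MORPH_CLOSE,np.ones((3,3)))
    c=max(cv2.findContours(m,0,2)[0],key=cv2.contourArea)
    w=np.array([ray(p,*q[0],z)[:2]*1000 for q in c],np.float32); r=cv2.minAreaRect(w)
    print(name,np.round(r[0],1),np.round(r[1],1),round(r[2],1))
rect("tagtop",(5,150,110),(20,255,255),(137,202,170,230),.07)
rect("block",(5,60,40),(18,255,230),(318,186,356,232),.037)
rect("tongue",(0,0,150),(180,60,255),(288,180,330,226),.021)
rect("knob",(0,150,60),(6,255,255),(240,180,270,215),.17)
# bed corners: bright grey vs mat
print("hsv samples bed,tongue,line,rail",hsv[235,330],hsv[198,300],hsv[203,308],hsv[200,212])
m=((hsv[...,1]<50)).astype(np.uint8)*255; m[:, :203]=0;m[:,375:]=0;m[:150]=0;m[260:]=0
save("bedm.png",np.dstack([m]*3))
for q in [(212,170),(365,183),(358,247),(203,232)]: print(q,ray(p,*q,.015).round(4))
pw=camera_params("wrist");s=sense();Rt=R.from_rotvec(s["orientation"]).as_matrix();T=np.array(pw["T"])
print("cam in tool",(Rt.T@(T[:3,3]-s["tcp_pos"])).round(4).tolist(),(Rt.T@T[:3,:3]).round(3).tolist(),np.array(pw["camera_matrix"]).round(0).tolist())
E
```

```text
tagtop [523.9 356. ] [47.2 34.9] 30.6
block [ 544.2 -175.8] [ 79.6 100.5] 78.4
tongue [ 514.4 -119.7] [8.6 0. ] 90.1
knob [554.8  54.6] [45.  41.7] 0.5
hsv samples bed,tongue,line,rail [165   9 111] [128   7 144] [175  35 137] [100   6 135]
(212, 170) [0.6583 0.1838 0.015 ]
(365, 183) [ 0.6209 -0.2618  0.015 ]
(358, 247) [ 0.4347 -0.2384  0.015 ]
(203, 232) [0.4768 0.2058 0.015 ]
cam in tool [-0.0, -0.1462, 0.0802] [[1.0, 0.001, -0.001], [0.001, -0.314, 0.95], [0.0, -0.95, -0.314]] [[290.0, 0.0, 277.0], [0.0, 290.0, 215.0], [0.0, 0.0, 1.0]]
```

Emit:
{"api": "move_arm", "payload": {"targets": [[0,-0.3,0,7.1],[0,-0.3,0,7.1],[0,-0.3,0,7.1],[0,-0.3,0,7.1],[0,-0.3,0,7.1],[0,-0.3,0,7.1],[0,-0.3,0,7.1],[0,-0.3,0,7.1],[0,0,0,7.1],[0,0,0,7.1]], "gripper": 0.2}}

```text
time: 0.93
tcp_pos: [0.2311, 0.5263, 0.2526]
orientation: [-1.57, 0.07, -0.069]
ft_force: [0.0, -0.8, -0.1]
grip_width: 0.0513
```

Emit:
{"api": "move_arm", "payload": {"targets": [[1.9,0,-3.2,0],[1.9,0,-3.2,0],[1.9,0,-3.2,0],[1.9,0,-3.2,0],[1.9,0,-3.2,0],[1.9,0,-3.2,0],[1.9,0,-3.2,0],[1.9,0,-3.2,0],[1.9,0,-3.2,0],[1.9,0,-3.2,0]]}}

```text
time: 1.77
tcp_pos: [0.3944, 0.1902, 0.2527]
orientation: [-1.57, 0.064, -0.064]
ft_force: [0.4, 0.4, 0.3]
grip_width: 0.0512
```

Emit:
{"api": "move_arm", "payload": {"targets": [[1.9,0,-3.2,0],[1.9,0,-3.2,0],[1.9,0,-3.2,0],[1.9,0,-3.2,0],[1.9,0,-3.2,0],[1.9,0,-3.2,0],[1.9,0,-3.2,0],[1.9,0,-3.2,0],[1.9,0,-3.2,0],[0,0,0,0],[0,0,0,0]]}}

```text
time: 2.68
tcp_pos: [0.5413, -0.1107, 0.2518]
orientation: [-1.569, 0.068, -0.066]
ft_force: [-0.1, -0.0, -0.4]
grip_width: 0.0514
```

```bash
python3 - <<'E'
from h import *
import pickle
s=sense();im,d,p=shot("wrist");pickle.dump((im,d,p),open("w1.pkl","wb"));save("w1.png",im)
print(s["tcp_pos"],s["ft_force"],R.from_rotvec(s["orientation"]).as_matrix().round(3).tolist(),s["q"])
E
```

```text
[ 0.54133236 -0.11069203  0.25179635] [-0.14229598 -0.01246221 -0.3614345 ] [[0.996, -0.002, 0.085], [-0.085, 0.001, 0.996], [-0.002, -1.0, 0.001]] [-3.27799982e-01  2.30976893e-01  1.51058423e+00  2.48483663e-04
  1.40199612e+00 -2.42517658e-01]
```

View pics/w1.png

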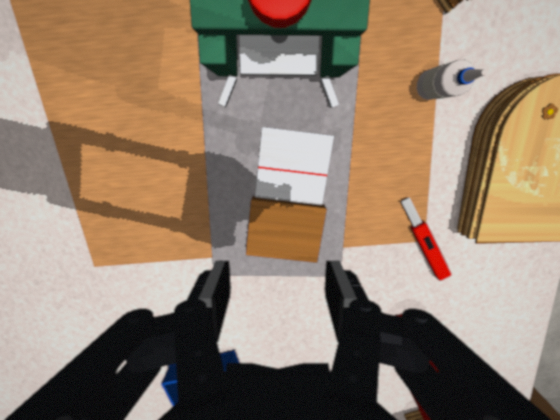

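The wrist view (up = press +x, right = press −y) shows:
- Red line from (258,167) to (327,175).
- Block from (247,199) to (325,262).
- Bed sides at columns ~205 and ~350, rear edge at row ~275.
- Guide tips at (222,105) and (334,105).
- Uprights at (218,55) and (345,55).

The gauge is yawed slightly. I'll measure it next.

```bash
cat >> h.py <<'E'
def fitline(pts):
    vx,vy,x,y=cv2.fitLine(np.asarray(pts,np.float32),cv2.DIST_HUBER,0,.01,.01).ravel(); return np.array([x,y]),np.array([vx,vy])
def hull(hsv,p,lo,hi,box,z):
    m=cv2.inRange(hsv,np.array(lo),np.array(hi)); b=np.zeros_like(m);x0,y0,x1,y1=box;b[y0:y1,x0:x1]=255;m&=b
    m=cv2.morphologyEx(m,cv2.MORPH_CLOSE,np.ones((3,3)))
    c=max(cv2.findContours(m,0,2)[0],key=cv2.contourArea)
    return np.array([ray(p,*q[0],z)[:2]*1000 for q in c],np.float32)
E
python3 - <<'E'
from h import *
import pickle
im,d,p=pickle.load(open("w1.pkl","rb"))
hsv=cv2.cvtColor(im,cv2.COLOR_RGB2HSV); S=hsv[...,1].astype(int)
g=cv2.GaussianBlur(im,(3,3),0).astype(int)
# bed edges by saturation step along rows
L=[];Rr=[]
for v in range(110,240,3):
    s=S[v]; 
    r=[u for u in range(335,365) if s[u-1]<60<=s[u+1]]
    l=[u for u in range(195,222) if s[u-1]>=60>s[u+1]]
    if r:Rr.append(ray(p,r[0]+.0,v,.015)[:2]*1000)
    if l:L.append(ray(p,l[0],v,.015)[:2]*1000)
for n,a in(("L",L),("R",Rr)):
    c,dv=fitline(a);print(n,len(a),c.round(1),"ang",np.degrees(np.arctan2(dv[1],dv[0]))%180)
B=[]
for u in range(236,320,4):
    col=im[:,u].astype(int).sum(1); seg=np.diff(col[266:284]); k=266+np.argmax(abs(seg)); B.append(ray(p,u,k+.5,.015)[:2]*1000)
c,dv=fitline(B);print("rear",c.round(1),np.degrees(np.arctan2(dv[1],dv[0]))%180)
for n,lo,hi,bx,z in(("block",(5,100,40),(20,255,230),(240,192,332,268),.037),):
    r=cv2.minAreaRect(hull(hsv,p,lo,hi,bx,z));print(n,r)
# red line
m=((g[...,0]-g[...,1]>40)); k=np.zeros_like(m);k[160:182,250:335]=1;m&=k
v,u=np.nonzero(m);P=np.array([ray(p,a,b,.021)[:2]*1000 for a,b in zip(u,v)])
c,dv=fitline(P);t=(P-c)@dv;print("line",c+dv*(t.max()+t.min())/2,"len",np.ptp(t),"ang",np.degrees(np.arctan2(dv[1],dv[0]))%180)
# tongue: bright
print("tongue",cv2.minAreaRect(hull(hsv,p,(0,0,185),(180,60,255),(250,120,340,205),.021)), hsv[150,290],hsv[110,290])
gp=((hsv[...,0]>50)&(hsv[...,0]<95)&(S>90)).astype(np.uint8); 
v,u=np.nonzero(gp[:, 190:380]);print("green bottom row",v.max(), hsv[60,218],hsv[70,345])
E
python3 - <<'E'
import sys;sys.path.insert(0,'.')
import os;os.chdir('.')
from h import *
import pickle
im,d,p=pickle.load(open("w1.pkl","rb"));save("crop1.png",cv2.resize(im[0:120,185:375],(760,480),interpolation=2))
E
```

```text
L 44 [447.4 -95.1] ang 84.452255
R 44 [ 634.4 -120.1] ang 84.57256
rear [ 504.5 -250.2] 175.19354
block ((545.9150390625, -173.1184539794922), (82.31571960449219, 98.93426513671875), 77.97216033935547)
line [561.81856982 -96.76015388] len 89.66498000902519 ang 168.31323
tongue ((563.1393432617188, -91.46514892578125), (89.40980529785156, 91.11566162109375), 78.28556823730469) [120   2 223] [  0   9 147]
green bottom row 419 [ 75 135 121] [ 72 109  35]
```

View pics/crop1.png

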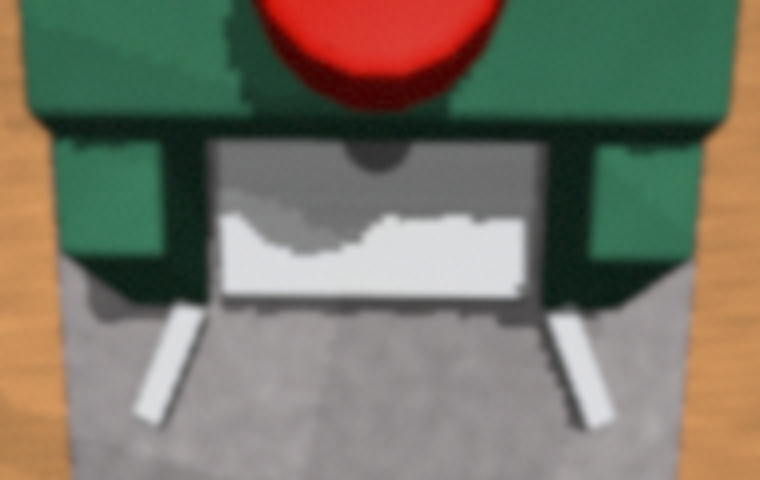

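```bash
python3 - <<'E'
from h import *
import pickle
im,d,p=pickle.load(open("w1.pkl","rb"));s=sense()
Rt=R.from_rotvec(s["orientation"]).as_matrix()
Q=(cloud(d,p)-s["tcp_pos"])@Rt*1000
g=im.max(2)<90
for x0,x1 in((205,232),(325,352)):
    k=np.zeros_like(g);k[255:300,x0:x1]=1;k&=g&(d>0.05)&(Q[...,1]<60)
    q=Q[k];print(len(q),np.percentile(q,[2,10,50,90,98],axis=0).round(1).tolist())
print(robot.tcp_to_tips)
print("upright base pts",[ray(p,185+u/4,303/4,.015).round(4).tolist() for u in(135,207,545,620)])
print("glue",ray(p,450,75,.09))
E
```

```text
872 [[-34.0, -43.8, -6.6], [-30.0, -39.9, -0.3], [-25.8, -26.2, 9.1], [-24.4, -14.3, 9.7], [-24.3, -11.1, 10.1]]
913 [[26.6, -43.9, -7.2], [26.7, -40.2, -1.0], [28.1, -25.9, 9.0], [32.6, -13.6, 9.7], [36.7, -9.6, 9.9]]
0.022
upright base pts [[0.4821, 0.0239, 0.015], [0.5037, 0.022, 0.015], [0.6046, 0.0134, 0.015], [0.627, 0.0114, 0.015]]
glue [ 0.71711796 -0.00519566  0.09      ]
```

Emit:
{"api": "move_arm", "payload": {"targets": [[0,0,0,-7.15],[0,0,0,-7.15],[0,0,0,-7.15],[0,0,0,-7.15],[0,0,0,-7.15],[0,0,0,-7.15],[0,0,0,-7.15],[0,0,0,-7.15],[0,0,0,-7.15],[0,0,0,-7.15],[0,0,0,-7.15],[0,0,0,-7.15]]}}

```text
time: 3.73
tcp_pos: [0.5401, -0.107, 0.253]
orientation: [-1.274, -1.1, 1.1]
ft_force: [0.6, 0.2, 0.0]
grip_width: 0.0515
```

Emit:
{"api": "move_arm", "payload": {"targets": [[0,0,0,-3.6],[-2,3,-2.5,0],[-2,3,-2.5,0],[-1.5,3,-2.5,0],[0,3,-1,0],[0,0,0,0],[0,0,0,0]]}}

```text
time: 4.32
tcp_pos: [0.6165, -0.1672, 0.1342]
orientation: [-1.245, -1.139, 1.143]
ft_force: [-1.4, 0.5, 1.0]
grip_width: 0.0514
```

```bash
python3 - <<'E'
from h import *
s=sense();Rt=R.from_rotvec(s["orientation"]).as_matrix()
print(s["tcp_pos"],np.degrees(np.arctan2(Rt[1,0],Rt[0,0])),s["ft_force"],s["q"])
print("to start, tool cm",Rt.T@(np.array([.6228,-.176,.05])-s["tcp_pos"])*100)
E
```

```text
[ 0.61647292 -0.16721993  0.13415769] 84.78184000302385 [-1.39446388  0.50941437  0.99511861] [-3.74063849e-01  4.35060982e-01  1.50088741e+00  5.91861658e-04
  1.21169243e+00 -1.85400206e+00]
to start, tool cm [-0.83551326  8.40978648 -0.75749011]
```

```bash
python3 - <<'E'
from h import *
import pickle
im,d,p=pickle.load(open("w1.pkl","rb"))
T=np.array(p["T"]); tp=np.array([.54133,-.11069,.2518]); Rt=np.array([[.996,-.002,.085],[-.085,.001,.996],[-.002,-1,.001]])
Q=(cloud(d,p)-tp)@Rt*1000
for v in range(240,275,3): print(v,[(int(Q[v,u,0]),int(Q[v,u,1]),int(Q[v,u,2])) for u in (215,221,227,330,336)])
E
```

```text
240 [(-88, 235, -84), (-79, 234, -83), (-71, 235, -84), (75, 236, -84), (83, 235, -84)]
243 [(-88, 235, -88), (-80, 235, -88), (-71, 235, -88), (75, 236, -89), (84, 235, -88)]
246 [(-89, 236, -94), (-80, 235, -93), (-71, 236, -93), (76, 236, -93), (84, 235, -93)]
249 [(-89, 236, -98), (-80, 236, -98), (-72, 235, -98), (76, 234, -98), (84, 235, -98)]
252 [(-89, 234, -102), (-81, 236, -103), (-72, 235, -103), (76, 235, -103), (85, 235, -103)]
255 [(-90, 235, -107), (-81, 234, -107), (-72, 235, -107), (76, 235, -108), (85, 234, -107)]
258 [(-90, 234, -112), (-81, 235, -112), (-72, 235, -112), (76, 234, -112), (85, 235, -112)]
261 [(-31, -11, 10), (-28, -10, 10), (-25, -12, 10), (27, -12, 10), (30, -11, 10)]
264 [(-31, -15, 10), (-28, -14, 10), (-25, -14, 10), (26, -14, 10), (29, -14, 10)]
267 [(-30, -18, 10), (-27, -18, 10), (-25, -15, 9), (26, -18, 10), (29, -17, 10)]
270 [(-29, -21, 11), (-26, -21, 11), (-25, -15, 7), (26, -19, 9), (28, -20, 10)]
273 [(-29, -23, 10), (-26, -25, 11), (-25, -15, 6), (25, -20, 8), (28, -24, 10)]
```

Emit:
{"api": "move_arm", "payload": {"targets": [[-0.85,2,-0.8,0],[0,3,0,0],[0,2.4,0,0],[0,0,0,0],[0,0,0,0]]}}

```text
time: 4.73
tcp_pos: [0.6248, -0.1774, 0.0634]
orientation: [-1.251, -1.141, 1.141]
ft_force: [-0.4, -1.4, -0.2]
grip_width: 0.0513
```

Emit:
{"api": "move_arm", "payload": {"targets": [[0,0.3,0,0],[0,0.3,0,0],[0,0,0,0],[0,0,0,0]]}}

```text
time: 5.07
tcp_pos: [0.6259, -0.1787, 0.0573]
orientation: [-1.253, -1.142, 1.14]
ft_force: [1.0, -0.7, 0.4]
grip_width: 0.0515
```

```bash
python3 - <<'E'
from h import *
s=sense();print(s["tcp_pos"],s["ft_force"])
im,d,p=shot("side"); save("s2.png",cv2.resize(im[190:320,200:400],(800,520),interpolation=2))
E
```

```text
[ 0.62594464 -0.1786787   0.0573332 ] [ 1.02096209 -0.67890497  0.40187658]
```

View pics/s2.png

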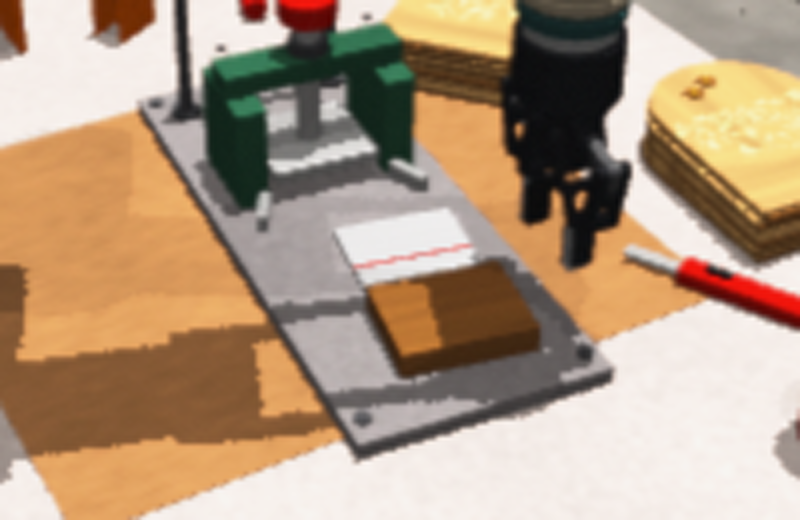

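The side crop shows the open gripper beyond the −y edge of the gauge block, near fingertip at crop (575,265). I'll get its height from the ray.

```bash
python3 - <<'E'
from h import *
p=camera_params("side")
for z in(.03,.04,.045,.05,.055,.06,.065):print(z,ray(p,200+575/4,190+265/4,z).round(3))
s=sense();print(s["tcp_pos"],R.from_rotvec(s["orientation"]).as_matrix().round(3).tolist())
E
```

```text
0.03 [ 0.651 -0.175  0.03 ]
0.04 [ 0.642 -0.185  0.04 ]
0.045 [ 0.638 -0.191  0.045]
0.05 [ 0.634 -0.196  0.05 ]
0.055 [ 0.63  -0.201  0.055]
0.06 [ 0.626 -0.206  0.06 ]
0.065 [ 0.622 -0.212  0.065]
[ 0.62587194 -0.17873793  0.05707853] [[0.092, 0.002, -0.996], [0.996, -0.001, 0.092], [-0.0, -1.0, -0.002]]
```

Emit:
{"api": "move_arm", "payload": {"targets": [[0,0.8,0,0],[0,0.8,0,0],[0,0.6,0,0],[0,0,0,0],[0,0,0,0]]}}

```text
time: 5.53
tcp_pos: [0.6248, -0.1784, 0.0329]
orientation: [-1.25, -1.14, 1.141]
ft_force: [-0.1, 0.4, -0.5]
grip_width: 0.0512
```

```bash
python3 - <<'E'
from h import *
s=sense();im,d,p=shot("wrist");save("w3.png",im)
Rt=R.from_rotvec(s["orientation"]).as_matrix();C=cloud(d,p);Q=(C-s["tcp_pos"])@Rt*1000
print(s["tcp_pos"],s["ft_force"])
for u in(215,221,227,333,339): 
    k=(abs(Q[:,u,2])<16)&(abs(Q[:,u,0])<45)&(d[:,u]>0); v=np.nonzero(k)[0]; i=v[0]
    print(u,i,Q[i,u].round(1),C[i,u].round(4), "just above",C[i-4,u].round(4))
E
```

```text
[ 0.62475332 -0.17838413  0.03288382] [-0.14900774  0.38623087 -0.45478691]
215 232 [-37.6  15.9  15.8] [ 0.6055 -0.2143  0.017 ] just above [ 0.6031 -0.214   0.0167]
221 232 [-34.2  16.8  15.4] [ 0.6062 -0.211   0.0161] just above [ 0.6038 -0.2107  0.0156]
227 231 [-30.6  17.5  15.8] [ 0.6062 -0.2074  0.0154] just above [ 0.6035 -0.207   0.0156]
333 232 [33.3 16.8 15.5] [ 0.6124 -0.1438  0.0162] just above [ 0.6014 -0.1473  0.0374]
339 232 [36.9 16.7 15.5] [ 0.6127 -0.1402  0.0162] just above [ 0.6097 -0.1403  0.0174]
```

Emit:
{"api": "move_arm", "payload": {"targets": [[0,0.4,0,0],[0,0.4,0,0],[0,0,0,0],[0,0,0,0]]}}

```text
time: 5.92
tcp_pos: [0.6252, -0.1785, 0.0257]
orientation: [-1.251, -1.14, 1.141]
ft_force: [0.3, 0.3, 0.5]
grip_width: 0.051
```

Emit:
{"api": "move_arm", "payload": {"targets": [[0,0.3,0,0],[0,0.2,0,0],[0,0,0,0],[0,0,0,0]]}}

```text
time: 6.25
tcp_pos: [0.6253, -0.1785, 0.0208]
orientation: [-1.251, -1.141, 1.141]
ft_force: [-0.9, 0.4, -0.5]
grip_width: 0.0516
```

```bash
python3 - <<'E'
from h import *
s=sense();im,d,p=shot("side");save("s4.png",cv2.resize(im[210:300,260:380],(800,600),interpolation=2))
print(s["tcp_pos"],s["ft_force"])
E
```

```text
[ 0.62527477 -0.17853696  0.02084815] [-0.85569292  0.39507028 -0.50998641]
```

View pics/s4.png

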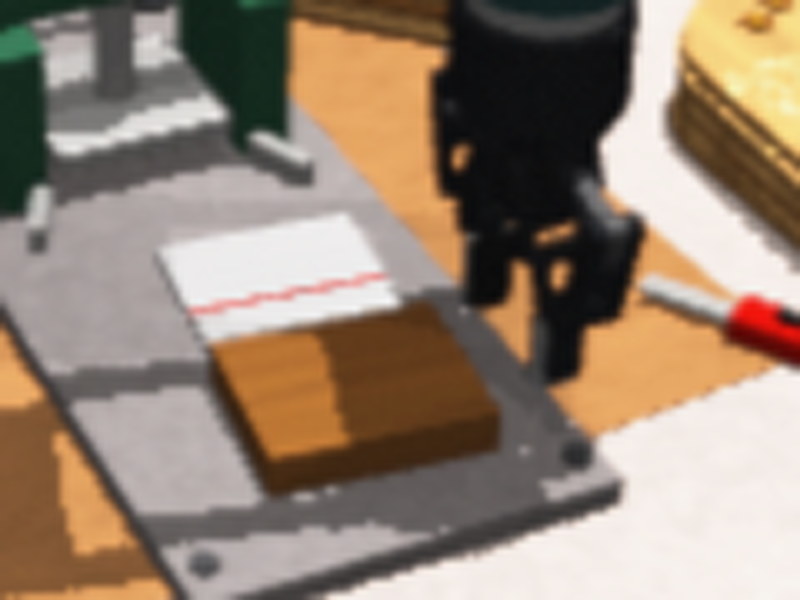

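Near fingertip at crop (558,380) works out to z ≈ 28 mm, level with the block's upper half. I'll go 4 mm lower, then push sideways with both fingers flat against the block's side. That corrects its yaw and its y offset together.

Emit:
{"api": "move_arm", "payload": {"targets": [[0.4,0.4,0,0],[0,0,0.5,0],[0,0,0.5,0],[0,0,0.4,0],[0,0,0.4,0],[0,0,0.4,0],[0,0,0.3,0],[0,0,0,0],[0,0,0,0]]}}

```text
time: 7.05
tcp_pos: [0.6003, -0.1723, 0.0172]
orientation: [-1.251, -1.14, 1.141]
ft_force: [-0.0, 0.2, 0.1]
grip_width: 0.0516
```

```bash
cat >> h.py <<'E'
U=np.array([np.cos(np.radians(84.5)),np.sin(np.radians(84.5))]);V=np.array([-U[1],U[0]])
def press(q): return np.array([q@U-69.3,q@V+549.2])
def gauge(im,p,box):
    hsv=cv2.cvtColor(im,cv2.COLOR_RGB2HSV)
    r=cv2.minAreaRect(hull(hsv,p,(5,100,30),(20,255,235),box,.037));print("block",press(np.array(r[0])).round(1),np.round(r[1],1),round(r[2],1))
    g=cv2.GaussianBlur(im,(3,3),0).astype(int);m=(g[...,0]-g[...,1]>35)&(abs(g[...,1]-g[...,2])<25)
    k=np.zeros_like(m);x0,y0,x1,y1=box;k[max(0,y0-60):y0+5,x0-5:x1+5]=1;m&=k
    n,l,s,c=cv2.connectedComponentsWithStats(m.astype(np.uint8));i=1+np.argmax(s[1:,2]+s[1:,3]);v,u=np.nonzero(l==i)
    P=np.array([ray(p,a,b,.021)[:2]*1000 for a,b in zip(u,v)]);c,dv=fitline(P);t=(P-c)@dv
    print("line",press(c+dv*(t.max()+t.min())/2).round(1),"len",np.ptp(t).round(1),"normal ang",(np.degrees(np.arctan2(dv[1],dv[0]))%180-90).round(2),"tool-yaw ref 84.5",s[i])
E
python3 - <<'E'
from h import *
s=sense();print(s["tcp_pos"],s["ft_force"],press(s["tcp_pos"][:2]*1000))
im,d,p=shot("top");gauge(im[:, :],p,(318,184,358,232))
E
```

```text
[ 0.60032699 -0.17232578  0.01715566] [-0.03833691  0.17091171  0.07792874] [-183.29363152  -64.87989793]
block [-196.3  -33.9] [78.6 31.7] 77.4
line [-229.  -225.7] len 54.0 normal ang 20.58 tool-yaw ref 84.5 [346 131  17  12 111]
```

Emit:
{"api": "move_arm", "payload": {"targets": [[0,0,0.2,0],[0,0,0.2,0],[0,0,0.1,0],[0,0,0,0],[0,0,0,0]]}}

```text
time: 7.52
tcp_pos: [0.5961, -0.1719, 0.0171]
orientation: [-1.252, -1.141, 1.14]
ft_force: [2.9, -0.3, 0.1]
grip_width: 0.0511
```

```bash
python3 - <<'E'
from h import *
s=sense();im,d,p=shot("wrist");save("w5.png",im)
print(s["ft_force"],press(s["tcp_pos"][:2]*1000))
E
```

```text
[ 2.89188338 -0.34095114  0.07020813] [-183.27919006  -60.64451946]
```

View pics/w5.png

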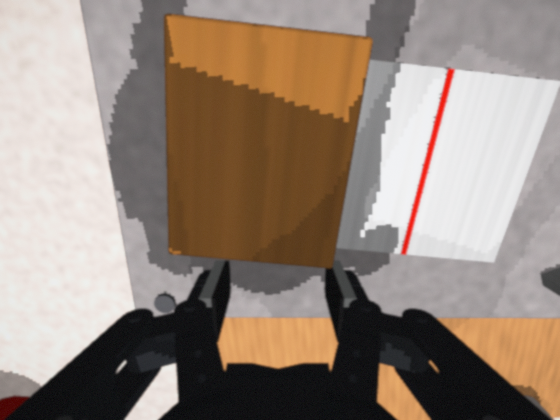

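```bash
python3 - <<'E'
from h import *
p=camera_params("wrist")
B=np.array([press(ray(p,*q,.037)[:2]*1000) for q in[(166,14),(371,38),(333,267),(168,250)]]);L=np.array([press(ray(p,*q,.021)[:2]*1000) for q in[(451,70),(405,253)]])
print(B.round(1),B.mean(0),L.round(1),L.mean(0),np.degrees(np.arctan2(*(L[0]-L[1]))))
E
```

```text
[[-225.4   56.6]
 [-148.2   49. ]
 [-156.4  -48.8]
 [-235.7  -40. ]] [-191.44165061    4.17090301] [[-107.    40.4]
 [-114.7  -48.9]] [-110.86357078   -4.24921529] 4.95969092625779
```

Both the block and the line read as centred in y (+4 and −4 mm), but the gauge is still yawed about −5°: only the front finger touched, at the corner near (333,267). A two-finger push from behind touches the −y rear corner first, which will square it up. I'll lift, turn and go behind.

Emit:
{"api": "move_arm", "payload": {"targets": [[0,0,-1,0],[0,-2,-1,0],[0,-3,0,0],[0,-2,0,0],[0,0,0,7.15],[0,0,0,7.15],[0,0,0,7.15],[0,0,0,7.15],[0,0,0,7.15],[0,0,0,7.15],[0,0,0,7.15],[0,0,0,7.15]], "gripper": 0.4}}

```text
time: 8.57
tcp_pos: [0.6157, -0.1736, 0.0868]
orientation: [-1.538, -0.371, 0.373]
ft_force: [0.3, -0.6, -0.1]
grip_width: 0.0597
```

Emit:
{"api": "move_arm", "payload": {"targets": [[0,0,0,7.15],[0,0,0,7.15],[0,0,0,7.15],[0,0,0,7.15],[0,0,0,4.4],[-3,0,-2,0],[-3,0,-3,0],[-2,0,-3,0],[0,0,0,0],[0,0,0,0]]}}

```text
time: 9.4
tcp_pos: [0.5282, -0.2464, 0.087]
orientation: [-1.569, 0.079, -0.077]
ft_force: [0.1, 0.1, 0.3]
grip_width: 0.0596
```

```bash
python3 - <<'E'
from h import *
s=sense();im,d,p=shot("wrist");save("w6.png",im);Rt=R.from_rotvec(s["orientation"]).as_matrix()
print(s["time"],s["tcp_pos"],press(s["tcp_pos"][:2]*1000),"toolx",np.degrees(np.arctan2(Rt[1,0],Rt[0,0])),s["grip_width"])
gauge(im,p,(150,120,420,330))
print((np.array([.5272,-.2444])-s["tcp_pos"][:2])@np.array([U,V]).T*100)
E
```

```text
9.4 [ 0.52816004 -0.2463706   0.08704105] [-2.63914464e+02 -1.42075048e-01] toolx -5.686520958305936 0.0595891019481889
block [-205.8    5.2] [50.9 99.2] 79.5Traceback (most recent call last):
  File "<stdin>", line 4, in <module>
  File "h.py", line 30, in gauge
    n,l,s,c=cv2.connectedComponentsWithStats(m.astype(np.uint8));i=1+np.argmax(s[1:,2]+s[1:,3]);v,u=np.nonzero(l==i)
                                                                     ~~~~~~~~~^^^^^^^^^^^^^^^^^
    return _wrapfunc(a, 'argmax', axis=axis, out=out, **kwds)
    return bound(*args, **kwds)
ValueError: attempt to get argmax of an empty sequence
```

View pics/w6.png

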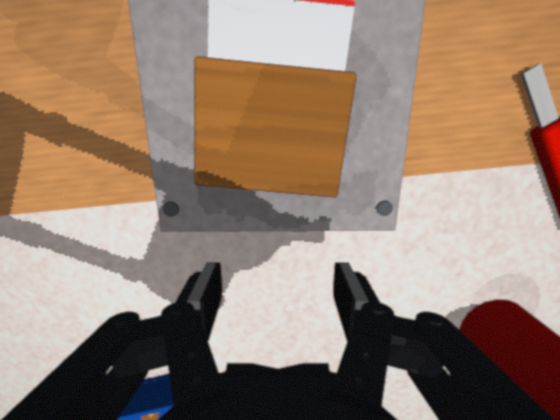

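The block is at about y +5, yaw −5°, with both fingers square behind it and the flask well clear to the right. I'll lower and push, stopping short to measure.

Emit:
{"api": "move_arm", "payload": {"targets": [[0,3,0,0],[0,3,0,0],[0,1.2,0,0],[0,0,0,0],[0,0,0.7,0],[0,0,0.5,0],[0,0,0.5,0],[0,0,0.5,0],[0,0,0.5,0],[0,0,0.5,0],[0,0,0.5,0],[0,0,0.5,0]]}}

```text
time: 10.45
tcp_pos: [0.5343, -0.2042, 0.0161]
orientation: [-1.572, 0.073, -0.077]
ft_force: [-0.1, -5.6, 4.1]
grip_width: 0.0597
```

Emit:
{"api": "move_arm", "payload": {"targets": [[0,0,0.5,0],[0,0,0.5,0],[0,0,0.5,0],[0,0,0.5,0],[0,0,0.5,0],[0,0,0.3,0],[0,0,0,0],[0,0,0,0]]}}

```text
time: 11.12
tcp_pos: [0.5358, -0.1754, 0.0153]
orientation: [-1.57, 0.075, -0.075]
ft_force: [0.9, -3.7, 2.4]
grip_width: 0.0601
```

```bash
cat >> h.py <<'E'
def line(im,p,box):
    g=cv2.GaussianBlur(im,(3,3),0).astype(int);m=(g[...,0]-g[...,1]>35)&(abs(g[...,1]-g[...,2])<40)
    x0,y0,x1,y1=box;k=np.zeros_like(m);k[y0:y1,x0:x1]=1;m&=k
    n,l,s,c=cv2.connectedComponentsWithStats(m.astype(np.uint8))
    for i in range(1,n):
        if s[i,4]<20: continue
        v,u=np.nonzero(l==i);P=np.array([ray(p,a,b,.021)[:2]*1000 for a,b in zip(u,v)]);c2,dv=fitline(P);t=(P-c2)@dv
        print("red",s[i].tolist(),press(c2+dv*(t.max()+t.min())/2).round(1),"len",np.ptp(t).round(1),"yaw",((np.degrees(np.arctan2(dv[1],dv[0]))%180)-90-84.5).round(2))
def blk(im,p,box):
    hsv=cv2.cvtColor(im,cv2.COLOR_RGB2HSV);r=cv2.minAreaRect(hull(hsv,p,(5,100,30),(20,255,235),box,.037));print("block",press(np.array(r[0])).round(1),np.round(r[1],1),round(r[2]-84.5,1))
E
python3 - <<'E'
from h import *
import pickle
s=sense();print(s["tcp_pos"],press(s["tcp_pos"][:2]*1000),s["ft_force"])
im,d,p=shot("wrist");save("w7.png",im);pickle.dump((im,d,p),open("w7.pkl","wb"))
line(im,p,(100,0,460,150)); blk(im,p,(100,20,460,290))
im,d,p=shot("top");save("t7.png",im)
line(im,p,(258,180,330,235))
E
```

```text
[ 0.5357804  -0.17536138  0.01526309] [-192.50177243   -0.92141385] [ 0.85592566 -3.66864783  2.35183639]
block [-142.1    8.6] [79.8 99.4] 0.0
red [258, 189, 5, 16, 52] [ 31.9 -23.2] len 43.9 yaw -174.27
```

```bash
python3 - <<'E'
from h import *
import pickle
im,d,p=pickle.load(open("w7.pkl","rb"));S=cv2.cvtColor(im,cv2.COLOR_RGB2HSV)[...,1].astype(int);H=cv2.cvtColor(im,cv2.COLOR_RGB2HSV)
for v in range(10,200,30):
    s=S[v]>60; e=np.nonzero(np.diff(s.astype(int)))[0]
    print(v,[(int(u),press(ray(p,u+.5,v,.015)[:2]*1000).round(1).tolist()) for u in e][:14])
E
```

```text
10 [(55, [-67.9, 94.3]), (494, [-67.8, -94.6])]
40 [(61, [-79.2, 94.4]), (488, [-79.1, -94.7])]
70 [(67, [-91.2, 94.5]), (482, [-91.2, -94.7])]
100 [(73, [-104.0, 94.5]), (127, [-104.0, 69.2]), (377, [-103.9, -48.2]), (476, [-103.9, -94.7])]
130 [(80, [-117.5, 94.1]), (132, [-117.5, 68.9]), (373, [-117.5, -47.8]), (470, [-117.4, -94.7])]
160 [(86, [-131.9, 94.2]), (136, [-131.9, 69.2]), (371, [-131.9, -48.3]), (464, [-131.8, -94.8])]
190 [(92, [-147.3, 94.3]), (140, [-147.3, 69.5]), (368, [-147.2, -48.3]), (458, [-147.2, -94.8])]
```

View pics/w7.png

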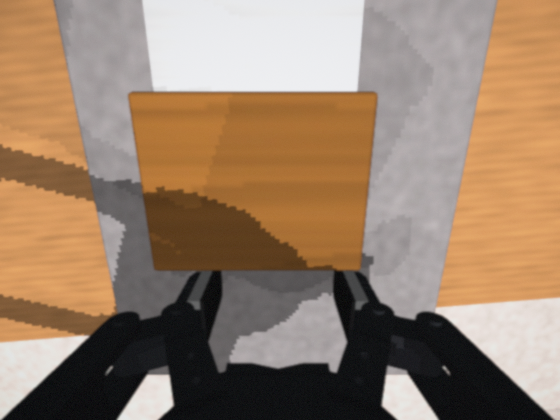

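Measured against the bed edges (±94.5, so the press frame holds), the gauge is now straight, with its block centre at press (−142, +8.6). The picture agrees: block from (130,92) to (377,92), shifted left. One square two-finger push from the +y side should centre it.

Emit:
{"api": "move_arm", "payload": {"targets": [[0,0,-1.5,0],[0,-3,0,0],[0,-3,0,0],[0,-1,0,-7.15],[0,0,0,-7.15],[0,0,0,-7.15],[0,0,0,-7.15],[0,0,0,-7.15],[0,0,0,-7.15],[0,0,0,-7.15],[0,0,0,-7.15],[0,0,0,-7.15]], "gripper": 0.2}}

```text
time: 12.22
tcp_pos: [0.533, -0.1887, 0.0839]
orientation: [-1.412, -0.803, 0.804]
ft_force: [-0.8, 0.3, 0.4]
grip_width: 0.0512
```

Emit:
{"api": "move_arm", "payload": {"targets": [[0,0,0,-7.15],[0,0,0,-7.15],[0,0,0,-7.15],[0,0,0,-4.4],[2.5,0,2.8,0],[2.5,0,2.8,0],[2.3,0,2.7,0],[0,0,0,0],[0,0,0,0]]}}

```text
time: 12.97
tcp_pos: [0.4555, -0.1075, 0.0842]
orientation: [-1.246, -1.14, 1.141]
ft_force: [0.7, 0.4, -1.0]
grip_width: 0.0509
```

```bash
python3 - <<'E'
from h import *
s=sense();Rt=R.from_rotvec(s["orientation"]).as_matrix()
print(s["time"],s["tcp_pos"],press(s["tcp_pos"][:2]*1000),"toolx",np.degrees(np.arctan2(Rt[1,0],Rt[0,0])),s["grip_width"])
im,d,p=shot("wrist");save("w8.png",im);blk(im,p,(60,200,400,420))
E
```

```text
12.9667 [ 0.45553513 -0.10745267  0.08423135] [-132.59686782   85.46317974] toolx 84.7431260938316 0.050888503418851254
block [-142.6   14.9] [ 79.8 105.4] -0.1
```

Emit:
{"api": "move_arm", "payload": {"targets": [[0,3,0,0],[0,3,0,0],[0,0.7,0,0],[0,0,0,0],[0,0,-0.7,0],[0,0,-0.5,0],[0,0,-0.4,0],[0,0,-0.3,0],[0,0,-0.3,0],[0,0,-0.3,0],[0,0,0,0],[0,0,0,0]]}}

```text
time: 14.02
tcp_pos: [0.4832, -0.1121, 0.0185]
orientation: [-1.251, -1.141, 1.141]
ft_force: [-2.6, 0.5, 3.8]
grip_width: 0.0515
```

```bash
python3 - <<'E'
from h import *
s=sense();print(s["tcp_pos"],press(s["tcp_pos"][:2]*1000),s["ft_force"])
E
```

```text
[ 0.48322058 -0.11213801  0.01853612] [-134.60710953   57.45611948] [-2.56526312  0.53719142  3.7724813 ]
```

Emit:
{"api": "move_arm", "payload": {"targets": [[0,0,1.5,0],[0,-3,0,0],[0,-3,0,0],[0,-1,0,7.15],[0,0,0,7.15],[0,0,0,7.15],[0,0,0,7.15],[0,0,0,7.15],[0,0,0,7.15],[0,0,0,7.15],[0,0,0,7.15],[0,0,0,7.15]], "gripper": 0.4}}

```text
time: 15.02
tcp_pos: [0.4701, -0.1114, 0.0887]
orientation: [-1.555, -0.276, 0.27]
ft_force: [-0.2, 0.1, -0.6]
grip_width: 0.0597
```

Emit:
{"api": "move_arm", "payload": {"targets": [[0,0,0,7.15],[0,0,0,7.15],[0,0,0,7.15],[0,0,0,4.4],[2.5,0,-2.5,0],[2.5,0,-2.5,0],[2.3,0,-2.5,0],[0,0,0,0],[0,0,0,0]]}}

```text
time: 15.77
tcp_pos: [0.5363, -0.1946, 0.0883]
orientation: [-1.571, 0.074, -0.08]
ft_force: [-0.6, 0.8, -0.0]
grip_width: 0.0599
```

```bash
python3 - <<'E'
from h import *
s=sense();Rt=R.from_rotvec(s["orientation"]).as_matrix()
print(s["time"],s["tcp_pos"],press(s["tcp_pos"][:2]*1000),"toolx",np.degrees(np.arctan2(Rt[1,0],Rt[0,0])),s["grip_width"])
im,d,p=shot("wrist");save("w9.png",im);blk(im,p,(120,30,440,235));line(im,p,(150,0,440,60))
E
```

```text
15.7667 [ 0.53631325 -0.19462162  0.08830765] [-211.62227565   -3.29782836] toolx -5.6260092071040715 0.05991549918698342
block [-140.9   -3.9] [78.6 99. ] 0.3
red [203, 0, 147, 2, 277] [-61.7  -3.4] len 90.7 yaw 0.24
```

Emit:
{"api": "move_arm", "payload": {"targets": [[0,3,0,0],[0,3,0,0],[0,1.0,0,0],[0,0,0.9,0],[0,0,0.7,0],[0,0,0.4,0],[-0.04,0,0.5,0],[-0.04,0,0.5,0],[-0.04,0,0.5,0],[-0.04,0,0.5,0],[-0.04,0,0.5,0],[-0.04,0,0.5,0]]}}

```text
time: 16.82
tcp_pos: [0.5379, -0.1435, 0.0195]
orientation: [-1.572, 0.072, -0.078]
ft_force: [-0.3, -6.1, 4.5]
grip_width: 0.0594
```

Emit:
{"api": "move_arm", "payload": {"targets": [[-0.04,0,0.5,0],[-0.04,0,0.4,0],[-0.04,0,0.3,0],[0,0,0,0],[0,0,0,0]]}}

```text
time: 17.23
tcp_pos: [0.5374, -0.1306, 0.0189]
orientation: [-1.57, 0.073, -0.078]
ft_force: [1.1, -3.2, 2.2]
grip_width: 0.0596
```

```bash
cat >> h.py <<'E'
def edges(im,p,name=""):
    "red line & front edge from the top view"
    line(im,p,(250,180,330,235))
E
python3 - <<'E'
from h import *
s=sense();print(s["time"],s["tcp_pos"],press(s["tcp_pos"][:2]*1000),s["ft_force"])
im,d,p=shot("wrist");save("w10.png",im);blk(im,p,(100,60,460,275));line(im,p,(80,0,480,90))
im,d,p=shot("top");save("t10.png",im);line(im,p,(262,175,330,240))
im,d,p=shot("side");save("s10.png",im);line(im,p,(262,225,330,270))
E
```

```text
17.2333 [ 0.53744755 -0.13060797  0.01885728] [-147.79460979    1.70853354] [ 1.07114213 -3.18894852  2.23593503]
block [-97.7  -1.8] [80.1 99.2] 0.0
```

Emit:
{"api": "move_arm", "payload": {"targets": [[0,0,0.4,0],[0,0,0.4,0],[0,0,0.3,0],[0,0,0.3,0],[0,0,0,0],[0,0,-0.5,0],[0,-3,-0.5,0],[0,-3.5,0,0],[0,-3.5,1.5,0],[0,-3.5,1.5,0],[0,0,0,0],[0,0,0,0]]}}

```text
time: 18.38
tcp_pos: [0.54, -0.0958, 0.1545]
orientation: [-1.569, 0.073, -0.077]
ft_force: [-0.1, -0.8, -0.1]
grip_width: 0.0596
```

```bash
python3 - <<'E'
from h import *
import pickle
s=sense();print(s["time"],s["tcp_pos"],press(s["tcp_pos"][:2]*1000),s["ft_force"])
im,d,p=shot("wrist");pickle.dump((im,d,p),open("w11.pkl","wb"));blk(im,p,(180,60,400,300));line(im,p,(200,0,380,140))
save("w11.png",cv2.resize(im[0:260,150:420],(780,600*260*0+751)[:2] if 0 else (623,600),interpolation=2))
E
```

```text
18.3833 [ 0.54000568 -0.09575873  0.15450923] [-112.86062797    2.50233549] [-0.07524119 -0.78063201 -0.099845  ]
block [-82.9  -1.2] [78.5 99.4] 0.0
red [229, 80, 104, 6, 528] [-2.8 -0.9] len 91.0 yaw 0.05
red [233, 132, 24, 1, 24] [-44.4  32.3] len 21.3 yaw 0.06
```

View pics/w11.png

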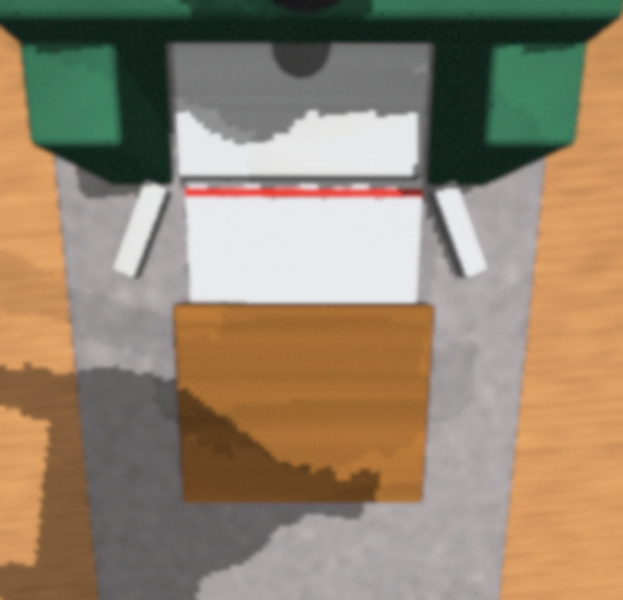

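The gauge is in the gap and straight: red line at crop row 190, just short of the uprights' base at row ~183. I'll measure the front edge in this same picture.

```bash
python3 - <<'E'
from h import *
import pickle
im,d,p=pickle.load(open("w11.pkl","rb"));g=im.astype(int).sum(2)
print("gap depth edges")
for c in(138,145,152,465,472,480):
    u=int(150+c/2.307); col=g[60:95,u].astype(float); k=60+np.argmax(np.diff(col)); 
    # subpixel: half level crossing
    print(u,k,press(ray(p,u,k+.5,.015)[:2]*1000).round(1),col[k-64:k-54].astype(int).tolist())
for c in((115,272),(135,277),(465,277),(487,270)):print("tip",press(ray(p,150+c[0]/2.307,c[1]/2.307,.029)[:2]*1000).round(1))
print("padfront?",press(ray(p,280,178/2.307,.033)[:2]*1000).round(1))
E
```

```text
gap depth edges
209 85 [-4.3 63.6] [278, 314, 356, 414, 478, 551, 607, 633, 657, 669]
212 79 [ 0.7 60.6] [91, 89, 123, 203, 311, 452, 591, 657, 676, 684]
215 78 [ 1.5 57.8] [89, 89, 94, 130, 247, 410, 566, 665, 691, 695]
351 83 [ -2.5 -64.5] [134, 207, 271, 317, 378, 462, 508, 531, 556, 583]
354 79 [  0.8 -66.9] [85, 75, 81, 93, 138, 252, 353, 416, 461, 485]
358 79 [  0.8 -70.5] [86, 90, 83, 101, 169, 308, 431, 485, 494, 488]
tip [-32.1  70.7]
tip [-33.9  63.1]
tip [-33.8 -64.1]
tip [-31.2 -72.4]
padfront? [ 0.4 -0.2]
```

Emit:
{"api": "move_arm", "payload": {"targets": [[0.2,0,-3.2,0],[0,3.5,0,0],[0,3.5,0,0],[0,3.5,0,0],[0,3.1,0,0],[0,0,0,0],[0,0,0,0]]}}

```text
time: 19.02
tcp_pos: [0.5357, -0.1281, 0.0144]
orientation: [-1.567, 0.082, -0.07]
ft_force: [1.0, 0.0, 1.4]
grip_width: 0.0598
```

```bash
python3 - <<'E'
from h import *
s=sense();print(s["time"],s["tcp_pos"],press(s["tcp_pos"][:2]*1000),s["ft_force"])
E
```

```text
19.0167 [ 0.53571136 -0.12807082  0.01437305] [-145.43554969    3.67990773] [0.99747152 0.02265517 1.44522111]
```

Emit:
{"api": "move_arm", "payload": {"targets": [[0,-0.2,0.6,0],[0,0,0.4,0],[0,0,0.25,0],[0,0,0.2,0],[0,0,0.12,0],[0,0,0,0],[0,0,0,0],[0,0,0,0]]}}

```text
time: 19.68
tcp_pos: [0.5407, -0.1138, 0.0197]
orientation: [-1.571, 0.074, -0.077]
ft_force: [-0.1, -5.3, 3.2]
grip_width: 0.0598
```

Emit:
{"api": "move_arm", "payload": {"targets": [[0,0,-0.5,0],[0,-3,-0.5,0],[0,-3.5,0,0],[0,-3.5,1.5,0],[0,-3.5,1.5,0],[0,0,0,0],[0,0,0,0]], "gripper": -1}}

```text
time: 20.27
tcp_pos: [0.5428, -0.0923, 0.1556]
orientation: [-1.569, 0.072, -0.078]
ft_force: [-0.6, 0.2, -0.9]
grip_width: -0.0004
```

```bash
python3 - <<'E'
from h import *
import pickle
s=sense();print(s["time"],s["tcp_pos"],press(s["tcp_pos"][:2]*1000),s["ft_force"],s["grip_width"])
im,d,p=shot("wrist");pickle.dump((im,d,p),open("w12.pkl","wb"));save("w12.png",im);blk(im,p,(180,60,400,300));line(im,p,(200,0,380,140))
g=im.astype(int).sum(2)
for u in(212,215,354,358):
    col=g[60:95,u];k=60+np.argmax(np.diff(col));print(u,press(ray(p,u,k+.5,.015)[:2]*1000).round(1))
Rt=R.from_rotvec(s["orientation"]).as_matrix();Q=(cloud(d,p)-s["tcp_pos"])@Rt*1000
k=(abs(Q[...,0])<20)&(abs(Q[...,2])<14)&(d>.05);q=Q[k];print("tips tool y max",np.percentile(q[:,1],[50,95,99,100]).round(1), np.percentile(q[:,0],[1,99]).round(1))
E
```

```text
20.2667 [ 0.54275845 -0.09228826  0.15560363] [-1.09142288e+02  9.48674576e-02] [-0.63280568  0.17128508 -0.88987925] -0.00044897905244959963
block [-80.3  -1.5] [78.9 98.9] 0.0
red [249, 0, 57, 10, 411] [61.1 -0.3] len 45.8 yaw -0.16
red [227, 83, 103, 5, 424] [-0.4 -1.2] len 90.6 yaw -0.03
red [223, 133, 30, 3, 31] [-41.6  36.5] len 27.1 yaw 0.03
red [311, 133, 24, 6, 27] [-41.6 -42.9] len 21.7 yaw 0.03
212 [ 1.2 58.5]
215 [ 0.4 55.8]
354 [  1.4 -70.1]
358 [  1.4 -73.7]
tips tool y max [-52.3 117.5 118.5 119.9] [-19.6  19.1]
```

The red line reads −0.4 mm and the front edge about +0.5 to +1 in the same frame, with y −1.2 and yaw 0, so step 1 is good. Next is the knob, with the fingers shut.

Emit:
{"api": "move_arm", "payload": {"targets": [[0,-3,0,0],[0,-3,0,0],[0,-3,0,0],[0,0,3.7,0],[0,0,3.7,0],[0,0,3.7,0],[0,0,3.7,0],[0,0,0,0],[0,0,0,0]]}}

```text
time: 21.07
tcp_pos: [0.5548, 0.0556, 0.2413]
orientation: [-1.569, 0.077, -0.069]
ft_force: [0.3, -0.3, 0.2]
grip_width: 0.0002
```

```bash
python3 - <<'E'
from h import *
s=sense();im,d,p=shot("wrist");save("w13.png",im)
print(s["time"],s["tcp_pos"],press(s["tcp_pos"][:2]*1000),s["ft_force"])
Rt=R.from_rotvec(s["orientation"]).as_matrix();C=cloud(d,p);Q=(C-s["tcp_pos"])@Rt*1000
for v in range(205,300,6): print(v,Q[v,277].round(0).tolist(),C[v,277,2].round(3),im[v,277].tolist())
E
```

```text
21.0667 [0.55482084 0.05561372 0.24132906] [39.23491122  2.26378386] [ 0.32544034 -0.27021046  0.18640642]
205 [0.0, 72.0, 16.0] 0.169 [239, 43, 33]
211 [0.0, 73.0, 11.0] 0.169 [147, 18, 9]
217 [0.0, 72.0, 6.0] 0.169 [133, 14, 9]
223 [0.0, 72.0, 1.0] 0.169 [131, 17, 11]
229 [0.0, 72.0, -4.0] 0.17 [157, 22, 15]
235 [0.0, 72.0, -9.0] 0.169 [156, 18, 14]
241 [0.0, 72.0, -15.0] 0.169 [153, 18, 9]
247 [0.0, 72.0, -20.0] 0.17 [151, 23, 10]
253 [-0.0, 204.0, -89.0] 0.037 [178, 118, 56]
259 [0.0, -10.0, 11.0] 0.251 [30, 22, 18]
265 [0.0, -17.0, 11.0] 0.258 [20, 22, 20]
271 [0.0, -23.0, 11.0] 0.264 [16, 14, 16]
277 [0.0, -27.0, 11.0] 0.269 [15, 14, 14]
283 [0.0, -33.0, 11.0] 0.274 [12, 12, 13]
289 [0.0, -38.0, 11.0] 0.279 [13, 14, 14]
295 [0.0, -42.0, 10.0] 0.283 [28, 28, 27]
```

Emit:
{"api": "move_arm", "payload": {"targets": [[0.2,3,0,0],[0,3,0,0],[0,1,0,0],[0,0,0,0],[0,0,0,0]]}}

```text
time: 21.53
tcp_pos: [0.5579, 0.0528, 0.1736]
orientation: [-1.57, 0.078, -0.075]
ft_force: [0.3, -0.1, 0.8]
grip_width: -0.0002
```

Emit:
{"api": "move_arm", "payload": {"targets": [[0,0.3,0,0],[0,0.3,0,0],[0,0.3,0,0],[0,0.2,0,0],[0,0,0,0]]}}

```text
time: 21.95
tcp_pos: [0.559, 0.0537, 0.164]
orientation: [-1.57, 0.073, -0.078]
ft_force: [0.0, 0.2, 3.4]
grip_width: 0.0003
```

```bash
python3 - <<'E'
from h import *
s=sense();print(s["time"],s["tcp_pos"],press(s["tcp_pos"][:2]*1000),s["ft_force"],s["ft_torque"])
E
```

```text
21.95 [0.55897905 0.05368014 0.16399147] [37.70877235 -2.06060426] [0.0419787  0.21197443 3.35061814] [-0.09331367 -0.10611099  0.01233508]
```

Emit:
{"api": "move_arm", "payload": {"targets": [[0,0.2,0,0],[0,0.2,0,0],[0,0,0,0]]}}

```text
time: 22.2
tcp_pos: [0.559, 0.0537, 0.1599]
orientation: [-1.57, 0.073, -0.077]
ft_force: [1.0, -1.3, 2.7]
grip_width: 0.0001
```

Emit:
{"api": "move_arm", "payload": {"targets": [[0,0.2,0,0],[0,0.1,0,0],[0,0,0,0]]}}

```text
time: 22.45
tcp_pos: [0.559, 0.0537, 0.1576]
orientation: [-1.57, 0.073, -0.078]
ft_force: [-0.6, -2.1, 8.1]
grip_width: 0.0002
```

```bash
python3 - <<'E'
from h import *
s=sense();print(s["time"],s["tcp_pos"],s["ft_force"])
im,d,p=shot("wrist")
for u in (255,265,290,300):print(cloud(d,p)[205:245:8,u,2].round(4),im[225,u])
E
```

```text
22.45 [0.55895176 0.05367677 0.15763394] [-0.55007211 -2.11620935  8.09248392]
[0.0339 0.1173 0.1446 0.1579 0.1608] [93 12 10]
[0.0578 0.1171 0.1513 0.1599 0.1616] [96 12  8]
[0.0347 0.1169 0.1472 0.1573 0.161 ] [104  12   6]
[0.0344 0.1178 0.1206 0.1501 0.1598] [70 88 66]
```

Emit:
{"api": "move_arm", "payload": {"targets": [[0,0.1,0,0],[0,0,0,0],[0,0,0,0]]}}

```text
time: 22.75
tcp_pos: [0.559, 0.0537, 0.1576]
orientation: [-1.57, 0.072, -0.078]
ft_force: [-3.0, -1.6, 13.3]
grip_width: -0.0002
```

Emit:
{"api": "move_arm", "payload": {"targets": [[0,0.1,0,0],[0,0,0,0],[0,0,0,0]]}}

```text
time: 23.0
tcp_pos: [0.559, 0.0537, 0.1576]
orientation: [-1.57, 0.072, -0.079]
ft_force: [-3.6, -0.9, 18.4]
grip_width: 0.0003
```

The TCP stopped at 157.6 mm while the force climbed from 8 to 18 N, so the pad has bottomed on the tongue. I'll retreat upward and go above the tag.

Emit:
{"api": "move_arm", "payload": {"targets": [[0,-2,0,0],[0,-3,0,0],[0,-3,0,0],[0,-2.5,0,0],[-0.7,0,3.5,7.1],[0,0,0,7.1],[0,0,0,7.1],[0,0,0,7.1],[0,0,0,7.1],[0,0,0,7.1],[0,0,0,7.1],[0,0,0,4.5]], "gripper": 0.2}}

```text
time: 24.0
tcp_pos: [0.554, 0.0889, 0.2584]
orientation: [-1.414, 0.815, -0.812]
ft_force: [0.2, -0.5, -0.2]
grip_width: 0.0514
```

```bash
python3 - <<'E'
from h import *
s=sense();Rt=R.from_rotvec(s["orientation"]).as_matrix()
print(s["time"],s["tcp_pos"],"toolx",np.degrees(np.arctan2(Rt[1,0],Rt[0,0])))
print("to above tag cm",Rt.T@(np.array([.524,.356,.26])-s["tcp_pos"])*100)
E
```

```text
24.0 [0.55400295 0.08886134 0.2584322 ] toolx -59.8324742829296
to above tag cm [-24.60364224  -0.14009201  10.83042818]
```

Emit:
{"api": "move_arm", "payload": {"targets": [[-3.5,0,1.5,0],[-3.5,0,1.5,0],[-3.5,0,1.5,0],[-3.5,0,1.5,0],[-3.5,0,1.5,0],[-3.5,0,1.5,0],[-3.5,0,1.8,0],[0,0,0,0],[0,0,0,0]]}}

```text
time: 24.75
tcp_pos: [0.5223, 0.3564, 0.2579]
orientation: [-1.418, 0.808, -0.806]
ft_force: [-0.4, -0.7, -0.8]
grip_width: 0.0513
```

```bash
python3 - <<'E'
from h import *
s=sense();im,d,p=shot("wrist");save("w14.png",im)
Rt=R.from_rotvec(s["orientation"]).as_matrix()
print(s["time"],s["tcp_pos"])
hsv=cv2.cvtColor(im,cv2.COLOR_RGB2HSV);C=cloud(d,p)
m=cv2.inRange(hsv,np.array((5,150,60)),np.array((20,255,255)))
n,l,st,c=cv2.connectedComponentsWithStats(m)
for i in range(1,n):
    if st[i,4]<300: continue
    k=l==i;zt=np.percentile(C[k][:,2],85);kk=(k&(abs(C[...,2]-zt)<.006)).astype(np.uint8)
    kk=cv2.morphologyEx(kk,cv2.MORPH_OPEN,np.ones((3,3)))
    cn=max(cv2.findContours(kk,0,2)[0],key=cv2.contourArea)
    zz=.07 if zt<.085 else .1
    w=np.array([ray(p,*q[0],zz)[:2]*1000 for q in cn],np.float32);r=cv2.minAreaRect(w)
    print(st[i].tolist(),"ztop",zt.round(4),np.round(r[0],1),np.round(r[1],1),round(r[2],1))
im,d,p=shot("top");line(im,p,(262,175,330,240))
E
```

```text
24.75 [0.52234963 0.35638064 0.25791443]
[458, 18, 25, 125, 334] ztop 0.0134 [714.9 241.2] [20.2  3.1] 42.0
[165, 70, 88, 84, 3855] ztop 0.0991 [560.1 460. ] [68.1 49.1] 77.7
[262, 161, 30, 47, 1247] ztop 0.0719 [525.5 358.6] [49.2 34.7] 30.7
[167, 211, 77, 70, 3092] ztop 0.0988 [409.8 392.4] [66.3 50.9] 89.8
red [300, 192, 7, 23, 69] [-93.9 -16.7] len 64.7 yaw -0.66
red [303, 207, 7, 18, 44] [-113.4   19. ] len 50.0 yaw -2.62
```

View pics/w14.png

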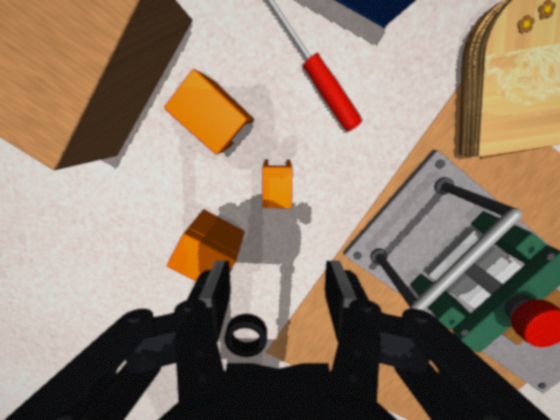

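This view shows the smallest orange piece at (277,185): 49×35 mm, 70 mm high, at world (525.5, 358.6) mm. The two bigger ones, at (208,110) and (207,245), are about 100 mm high and clear of the fingers. I'll descend.

Emit:
{"api": "move_arm", "payload": {"targets": [[0,4,0.4,0],[0,4,0,0],[0,4,0,0],[0,3,0,0],[0,0,0,0],[0,0,0,0]]}}

```text
time: 25.35
tcp_pos: [0.5264, 0.3545, 0.108]
orientation: [-1.418, 0.813, -0.81]
ft_force: [0.6, -0.5, 0.4]
grip_width: 0.0512
```

```bash
python3 - <<'E'
from h import *
s=sense();im,d,p=shot("wrist");save("w15.png",im)
Rt=R.from_rotvec(s["orientation"]).as_matrix();print(s["tcp_pos"],s["ft_force"],np.degrees(np.arctan2(Rt[1,0],Rt[0,0])))
hsv=cv2.cvtColor(im,cv2.COLOR_RGB2HSV);C=cloud(d,p)
m=cv2.inRange(hsv,np.array((5,150,60)),np.array((20,255,255)))&((abs(C[...,2]-.07)<.008)*255).astype(np.uint8)
k=np.zeros_like(m);k[150:300,225:335]=255;m&=k
cn=max(cv2.findContours(m,0,2)[0],key=cv2.contourArea);w=np.array([ray(p,*q[0],.07)[:2]*1000 for q in cn],np.float32);r=cv2.minAreaRect(w);print(r, cv2.boundingRect(cn))
print("tool delta cm",Rt.T@(np.array([*np.array(r[0])/1000,.035])-s["tcp_pos"])*100)
E
```

```text
[0.52639371 0.35449645 0.10802052] [ 0.57774575 -0.48249905  0.36952626] -59.652091231626635
((526.1669921875, 358.69219970703125), (51.35466766357422, 35.357139587402344), 30.34328269958496) (245, 203, 53, 70)
tool delta cm [-0.37389396  7.30122707  0.22091145]
```

Emit:
{"api": "move_arm", "payload": {"targets": [[-0.35,0,0.2,0],[0,2,0,0],[0,2,0,0],[0,2,0,0],[0,1.3,0,0],[0,0,0,0],[0,0,0,0]]}}

```text
time: 25.98
tcp_pos: [0.5281, 0.3612, 0.0378]
orientation: [-1.412, 0.808, -0.81]
ft_force: [1.5, 0.1, 0.4]
grip_width: 0.0513
```

Emit:
{"api": "move_arm", "payload": {"targets": [[0,0,0,0],[0,0,0,0],[0,0,0,0],[0,0,0,0],[0,0,0,0],[0,0,0,0]], "gripper": -0.4, "grip_force": 25}}

```text
time: 26.48
tcp_pos: [0.5286, 0.3615, 0.0386]
orientation: [-1.41, 0.807, -0.811]
ft_force: [0.5, -0.4, 7.5]
grip_width: 0.0357
```

Gripped at 35.7 mm. I'll lift and turn it square to the rail.

Emit:
{"api": "move_arm", "payload": {"targets": [[0,-1,0,0],[0,-3,0,0],[0,-4,0,0],[0,-4,0,0],[0,-4,0,0],[0,-4,0,0],[0,0,0,7.15],[0,0,0,7.15],[0,0,0,7.15],[0,0,0,7.15],[0,0,0,7.15],[0,0,0,0]]}}

```text
time: 27.48
tcp_pos: [0.5265, 0.3604, 0.2368]
orientation: [-1.163, 1.278, -1.278]
ft_force: [0.0, 0.7, -1.7]
grip_width: 0.0355
```

```bash
cat >> h.py <<'E'
def rail(im,d,p):
    C=cloud(d,p);q=C[...,:2]*1000;pu=q@U-69.3;pv=q@V+549.2
    k=(abs(C[...,2]-.143)<.012)&(abs(pu-150)<25)&(abs(pv)<60)&(d>.05)
    v,u=np.nonzero(k);P=np.array([ray(p,a,b,.140)[:2]*1000 for a,b in zip(u,v)])
    Q=np.array([press(x) for x in P]);c,dv=fitline(Q);print("rail n",len(P),"centre line press",c.round(1),"dir",dv.round(3),"y range",Q[:,1].min().round(0),Q[:,1].max().round(0),"x pct",np.percentile(Q[:,0],[5,50,95]).round(1),"z",np.percentile(C[k][:,2],[50,90]).round(4))
E
python3 - <<'E'
from h import *
import pickle
s=sense();Rt=R.from_rotvec(s["orientation"]).as_matrix();print(s["time"],s["tcp_pos"],press(s["tcp_pos"][:2]*1000),np.degrees(np.arctan2(Rt[1,0],Rt[0,0])),s["grip_width"],s["ft_force"])
im,d,p=shot("wrist");pickle.dump((im,d,p),open("w16.pkl","wb"));save("w16.png",im);rail(im,d,p)
im,d,p=shot("top");pickle.dump((im,d,p),open("t16.pkl","wb"));rail(im,d,p);line(im,p,(262,175,300,240))
print("target TCP tool cm",Rt.T@(np.array([.5672,.1650,.215])-s["tcp_pos"])*100)
E
```

```text
27.4833 [0.52652409 0.36038926 0.23679498] [339.8951999   59.64170129] -95.39976721092144 0.035537329492131446 [ 0.02981998  0.74277924 -1.72532175]
rail n 2905 centre line press [148.6  -4.4] dir [ 0.002 -1.   ] y range -61.0 63.0 x pct [141.8 148.6 155.6] z [0.1459 0.1476]
rail n 200 centre line press [148.3  -0.7] dir [ 0.001 -1.   ] y range -61.0 59.0 x pct [142.9 148.4 153.7] z [0.1455 0.1499]
target TCP tool cm [19.06990455  2.17646398  5.88785967]
```

Emit:
{"api": "move_arm", "payload": {"targets": [[3,0,1,0],[3.5,0,1,0],[3.5,0,1,0],[3.5,0,1,0],[3,0,1,0],[2.6,0,0.9,0],[0,0,0,0],[0,0,0,0],[0,0,0,0]]}}

```text
time: 28.33
tcp_pos: [0.5678, 0.1653, 0.2362]
orientation: [-1.164, 1.277, -1.275]
ft_force: [-1.2, 0.6, -0.2]
grip_width: 0.0355
```

```bash
python3 - <<'E'
from h import *
s=sense();Rt=R.from_rotvec(s["orientation"]).as_matrix();print(s["time"],s["tcp_pos"],press(s["tcp_pos"][:2]*1000),np.degrees(np.arctan2(Rt[1,0],Rt[0,0])),s["grip_width"])
im,d,p=shot("wrist");save("w17.png",im);rail(im,d,p)
hsv=cv2.cvtColor(im,cv2.COLOR_RGB2HSV);m=cv2.inRange(hsv,np.array((5,150,40)),np.array((20,255,255)))
k=np.zeros_like(m);k[180:340,225:335]=255;m&=k
C=cloud(d,p);q=C[(m>0)&(d>.05)];Q=np.array([[*press(x[:2]*1000),x[2]*1000] for x in q])
print(len(Q),np.percentile(Q,[2,50,98],axis=0).round(1).tolist())
Qt=(q-s["tcp_pos"])@Rt*1000;print("tool",np.percentile(Qt,[2,50,98],axis=0).round(1).tolist())
E
```

```text
28.3333 [0.56784444 0.1652539  0.23622138] [149.61858112  -0.19131032] -95.23774582886503 0.035545010141071885
rail n 1492 centre line press [149.8 -14.8] dir [0.001 1.   ] y range -60.0 34.0 x pct [144.4 149.7 155.6] z [0.1461 0.1474]
7744 [[132.1, -20.9, 212.9], [149.4, -7.8, 268.6], [166.5, 18.4, 269.9]]
tool [[-16.9, -33.7, -18.6], [0.1, -32.4, 7.5], [17.6, 23.3, 20.7]]
```

The held tag is centred over the rail (149.4 against 149.8), so I'll lower it.

Emit:
{"api": "move_arm", "payload": {"targets": [[0,2,0,0],[0,2,0,0],[0,2,0,0],[0,1.5,0,0],[0,1.2,0,0],[0,1,0,0],[0,0.5,0,0],[0,0,0,0],[0,0,0,0]]}}

```text
time: 29.13
tcp_pos: [0.5682, 0.1655, 0.1343]
orientation: [-1.164, 1.276, -1.276]
ft_force: [-0.7, 0.7, -0.1]
grip_width: 0.0353
```

Emit:
{"api": "move_arm", "payload": {"targets": [[0,0.2,0,0],[0,0.2,0,0],[0,0,0,0],[0,0,0,0]]}}

```text
time: 29.47
tcp_pos: [0.5681, 0.1649, 0.1303]
orientation: [-1.164, 1.277, -1.277]
ft_force: [-0.7, 0.5, -0.5]
grip_width: 0.0357
```

Emit:
{"api": "move_arm", "payload": {"targets": [[0,0.1,0,0],[0,0.1,0,0],[0,0,0,0],[0,0,0,0]]}}

```text
time: 29.8
tcp_pos: [0.5684, 0.1649, 0.1294]
orientation: [-1.163, 1.276, -1.277]
ft_force: [-0.9, -0.1, 5.6]
grip_width: 0.0354
```

```bash
python3 - <<'E'
from h import *
s=sense();print(s["time"],s["tcp_pos"],s["ft_force"])
im,d,p=shot("wrist");C=cloud(d,p);hsv=cv2.cvtColor(im,cv2.COLOR_RGB2HSV);m=cv2.inRange(hsv,np.array((5,150,40)),np.array((20,255,255)))
k=np.zeros_like(m);k[180:340,225:335]=255;m&=k
q=C[(m>0)&(d>.05)];print(np.percentile(q[:,2],[2,50,90]))
E
```

```text
29.8 [0.56836314 0.16490436 0.12941868] [-0.94184    -0.07594708  5.63262897]
[0.10692016 0.16183281 0.16270261]
```

Contact at 5.6 N, with the tag top at ~161 mm as expected when seated. I'll release and rise.

Emit:
{"api": "move_arm", "payload": {"targets": [[0,0,0,0],[0,0,0,0],[0,0,0,0],[0,0,0,0],[0,0,0,0],[0,0,0,0]], "gripper": 0.2}}

```text
time: 30.35
tcp_pos: [0.568, 0.1649, 0.1279]
orientation: [-1.164, 1.277, -1.277]
ft_force: [0.9, -0.2, -0.4]
grip_width: 0.0517
```

Emit:
{"api": "move_arm", "payload": {"targets": [[0,-0.7,0,0],[0,-2,0,0],[0,-3,0,0],[0,-4,0,0],[0,-3,0,0],[0,0,0,0],[0,0,0,0],[0,0,0,0]]}}

```text
time: 31.02
tcp_pos: [0.5675, 0.1648, 0.2548]
orientation: [-1.165, 1.277, -1.277]
ft_force: [-0.5, -0.2, -0.5]
grip_width: 0.0514
```

```bash
python3 - <<'E'
from h import *
s=sense();print(s["time"],s["tcp_pos"],s["ft_force"],s["grip_width"])
im,d,p=shot("wrist");save("w18.png",im)
hsv=cv2.cvtColor(im,cv2.COLOR_RGB2HSV);m=cv2.inRange(hsv,np.array((5,150,40)),np.array((20,255,255)))
C=cloud(d,p);k=(m>0)&(abs(C[...,2]-.161)<.012)
w=np.array([press(x[:2]*1000) for x in C[k]],np.float32);print("tag top",len(w),cv2.minAreaRect(w),C[k][:,2].mean()); rail(im,d,p)
im,d,p=shot("side");save("s18.png",cv2.resize(im[150:310,200:400],(750,600),interpolation=2))
E
```

```text
31.0167 [0.56752311 0.16481562 0.25481143] [-0.48220209 -0.17375726 -0.4958071 ] 0.05141584369691675
tag top 2279 ((91.43965911865234, 3.273714065551758), (149.5631103515625, 50.104461669921875), 0.3482654392719269) 0.16166915832776624
rail n 1023 centre line press [149.9 -10.9] dir [ 0.002 -1.   ] y range -60.0 63.0 x pct [139.  149.9 162.8] z [0.1462 0.1478]
```

Emit:
{"api": "move_arm", "payload": {"targets": [[3,0,0,0],[3.5,0,0,0],[3.5,0,0,0],[3.5,0,0,0],[3.5,0,0,0],[3.5,0,0,0],[0,0,0,0],[0,0,0,0]]}}

```text
time: 31.78
tcp_pos: [0.5483, -0.0408, 0.2535]
orientation: [-1.164, 1.282, -1.278]
ft_force: [-0.3, -0.2, 0.2]
grip_width: 0.0512
```

```bash
python3 - <<'E'
from h import *
s=sense();print(s["time"],s["tcp_pos"],press(s["tcp_pos"][:2]*1000),s["ft_force"])
im,d,p=shot("wrist");save("w19.png",im)
hsv=cv2.cvtColor(im,cv2.COLOR_RGB2HSV);C=cloud(d,p);q=C[...,:2]*1000;pu=q@U-69.3;pv=q@V+549.2;Z=C[...,2]
o=(hsv[...,0]>4)&(hsv[...,0]<21)&(hsv[...,1]>140)
k=o&(abs(Z-.161)<.012)&(pu>100);w=np.stack([pu[k],pv[k]],1).astype(np.float32);print("tag",len(w),cv2.minAreaRect(w) if len(w) else 0,Z[k].mean() if len(w) else 0)
k=(Z>.15)&(abs(pu-40)<20)&(abs(pv)<18);print("knob z",k.sum(),np.median(Z[k]))
g=im.astype(int);k=(g[...,0]-g[...,1]>60)&(abs(g[...,1]-g[...,2])<40)&(abs(pu)<12)&(abs(pv)<44)&(Z<.035)
v,u=np.nonzero(k);P=np.array([press(ray(p,a,b,.021)[:2]*1000) for a,b in zip(u,v)]);c,dv=fitline(P);print("line",len(P),c,dv,P[:,1].min(),P[:,1].max())
k=o&(abs(Z-.037)<.006)&(pu<-30)&(pu>-130)&(abs(pv)<60);w=np.stack([pu[k],pv[k]],1).astype(np.float32);print("block",cv2.minAreaRect(w))
E
```

```text
31.7833 [ 0.54827934 -0.04079094  0.2535095 ] [-57.35290381  -0.46480456] [-0.30273162 -0.20110824  0.15362995]
tag 2782 ((147.10736083984375, 3.5727272033691406), (37.738258361816406, 50.071468353271484), 0.6196048259735107) 0.160404358962892
knob z 1768 0.16097704242602012
line 61 [-0.26809844  2.757353  ] [0.00290306 0.99999577] -30.9618755844632 42.389861215148244
block ((-80.40821838378906, -2.2986106872558594), (76.2221908569336, 98.2404556274414), 0.3161714971065521)
```

```bash
python3 -c "
from h import *
print(order.finish_job())"
```

```text
the job is handed in; nothing more can be done
None
```

The press is set to its gauge, the orange tag hangs on the rail, and the job was handed in at about 32 s of the 72 s allowed. No verdict is reported, so everything below rests on my own measurements.

**What I did**
- **Gauge:** I slid it with the open fingers and never gripped or lifted it: two pushes from the side to centre it, two from behind to square it and drive it in.
- **Pad:** I pushed the knob down with the fingers shut until it stopped and the force climbed to 18 N.
- **Tag:** I hung the smallest orange tag on the rail and let it go.

**Last checks**

| Item | Measured |
|---|---|
| Red line to press front edge | −0.3 mm; the edge itself read about 0 to +1.4, so the true gap is about 1–2 mm |
| Gauge block, sideways offset | about −2 mm |
| Gauge straightness | about 0.3° |
| Knob top | 161 mm, joint about 0.012 |
| Tag top | about 160–162 mm and level |
| Tag to rail middle | about 3 mm each way |
| Tag angle to the rail | 0.6° |
| Force on the tool, fingers clear | about 0 |

**What disagreed or was not checked**
- **Fingertips:** they stood roughly 2–10 mm behind the TCP, not 22 mm ahead as described. I used the measured position.
- **Press frame:** its x position from different features varied by about 2 mm, inside the 4 mm limit.
- **First sideways push:** it left the gauge about 5° off straight, which the push from behind corrected.
- **Final side view:** I couldn't see it because the picture limit was reached, so the last checks are numbers only.
- **Bystanders:** I did not re-measure them at the end; no unexpected contact showed in the forces.

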